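# Wedge a casting mould shut in its frame

### The arm

A 7-joint arm with a two-finger parallel gripper is mounted at the origin on the work surface. World frame = base frame: x ahead of the robot, y to its left, z up, the work surface at z = 0. Lengths are in m, angles in rad, forces in N, time in s.
With the tool pointing down it reaches from about 0.4 to 0.75 m from the base axis. Payload 19.5 kg.
Tool frame: the origin (TCP) lies on the front face of the gripper's body, between the roots of the fingers; the fingertips stand 73 mm ahead of it and the grasp point (between the pads) lies 54 mm ahead of it (env.tips_ahead is the distance from the TCP to the fingertips, in m); z points along the fingers, y is the line along which they close (so a half turn about z gives the same grasp; the last joint's range is limited). The gripper opens to 85 mm and grips with 20 to 120 N. Pads are 22 mm wide; open, the fingers measure 114 mm over their backs; the gripper's body (76 mm by 85 mm) begins 54 mm behind the grasp point. The pads swing forward as they close: fully open they stand 13 mm farther back than shut.
Start: joints at [1.306, 0.707, -0.028, 1.485, 0.022, 0.951, -0.075], TCP at [0.127, -0.561, 0.304] pointing down, gripper open.
Joint ranges: [-2.71, 2.71], [-0.32, 2.16], [-1.57, 1.52], [0, 2.45], [-1.46, 4.6], [0, 2.02], [-2.83, 2.83]. Speed limits (rad/s): [1.89, 1.89, 2.57, 2.57, 3.01, 3.01, 3.01].

### API

Orientations are given as a unit quaternion [x, y, z, w].
In Python, from cell import env gives the robot as it stands.
- The arm moves only by the tool drive_tool, never from a script. Its argument "targets" is one flat list of numbers, 4 for each row, row after row: the shift along the tool's x, y, z in mm, then the turn about the tool's z in rad. A call has 1 to 10 rows; each row is the pose to reach, as a shift and turn from the pose commanded when the call began, along the tool's axes at that moment; what a row does not reach only later rows make up. A row lasts 1/12 s, in which the tool goes at most 41.7 mm and 7.16 degrees, less where a joint would pass 70% of its speed; a pose out of reach is approached as far as the arm can. A call with a gripper value outside its range is refused whole. "fingers" is the gripper command: -1 is shut, 1 is fully open, values between are in proportion, set as the call begins (left out, the last holds). The fingers move at their own pace and stop on an object; the grip force is fixed at half the most. Time passes only in rows, so rows that repeat a pose let the fingers close. It gives the time, the measured TCP pose, the force, the opening and the grip force at its end, in the units of the state.
- env.sense(): the state, without advancing time (a new reading comes with each control period).
- env.snapshot(name): name is "side" or "top"; returns a dict with "color" (420x560x3 uint8, red, green, blue), "vertical_fov" (degrees; the focal length in pixels is half the picture's height over the tangent of half this angle, whatever the lens; pixels are square), "cx", "cy" (the principal point, pixels), "R" (3x3) and "t" (3): a world point X has camera coordinates R X + t. Camera axes: x right, y down, z forward; pixel columns grow to the right and rows downward; lengths in m; the calibration is good to about 2 mm. A picture is of the moment at which its call begins. There is no depth.
- env.job_done(): hands the job in; it is judged then, once.
The state is a dict: "t": time; "joint_positions": joint angles; "qd": joint speeds; "joint_torque": joint torques, N m; "ee_pos": TCP position; "ee_rot": TCP orientation; "force": force on the tool from outside, world axes, zero at the start; "moment": the same for the moment, N m; "finger_gap": finger opening in m; "finger_force": force on a finger pad.
Only numpy, scipy, OpenCV 4.12 (cv2) and the standard library are available. Lean on these libraries where they do the work, as an engineer would, in place of code of your own. Each camera call takes 0.05 s, during which the arm holds its last target. There are 200 camera calls.

### The job

Close the two-part plaster mould in its wooden frame with the sliding bar, then slide the thumb wedge along its ramp behind the bar until it jams and the bar is held fast against the mould. Make it snug by feel, not hard: plaster cracks if it is squeezed too much. Let go, and leave the other things where they are.

Things in the scene. Friction and masses are not known exactly. Their poses are not given: they have to be found in the camera images.
- frame: Wooden mould frame fixed on the table: plywood bed 210 x 290 mm, 18 thick. Origin on its underside (table height), at the line of the bar's back face when drawn right back. Its x axis (x') is the clamping direction, away from the ramp block; y' is left, z up. In mm: bed x' -45..165, y' -85..205, top 18 above the origin. Around the bar and wedge nothing stands higher than 88 above the table.
- ramp_face (a point): Point on the ramp face of the wooden ramp block fixed on the bed behind the bar, 15 mm above the bed, at x' -7, y' 0. Axes as the frame's. The block is 30 mm high, y' -45..95; its face is the line x' = -7 - y'/8 (slope 1 in 8), so the space between ramp and bar narrows towards -y'. The wedge goes in from the left (+y' end).
- mould_bay (a point): Point on the bed top between two low rails (16 mm high, x' 50..112) that guide the mould with 2 mm side play; at x' 81, y' 0. Beyond it stands a steel abutment plate, 80 wide, 50 high, face at x' 116 but set by a screw up to 2 mm either way, not measured: so where the wedge jams varies over 32 mm of its travel and must be found by feel.
- bar: The sliding bar: hardwood crossbar 26 (x') x 110 (y') x 30 mm high, slides only along x' (friction about 2.5 N, stays where left). Axes as the frame's. Origin: centre of its underside, on the bed. Back face 13 mm behind it, cork-faced front 13 ahead. Origin starts at x' 13 to 17; with the mould closed it is at x' 29 to 33. Closing takes about 5 N until the parts meet, then it goes solid: go slowly.
- bar_knob (a point): Point on the axis of the bar's knob, 50 mm above the bed. The knob is a round wooden post 22 mm in diameter on the bar's centre, from 30 to 70 mm above the bed (bar top at 30). Push it from behind (the ramp block's side) or pinch it along y'.
- wedge: The thumb wedge: loose, light wood, 160 mm long, 30 high, flat on the bed. Origin: underside. Axes nearly the frame's: thin tip at y -70, thick tail at y +90. Flat front face at x +15 slides on the bar's back; rear face slopes 1 in 8 (x -7 at tip, -27 at tail) and slides on the ramp. It starts left of the bar, beside the ramp block's left end; origin when jammed: y' 25 to 65.
- wedge_tip (a point): Middle of the wedge's thin end, 15 mm above the bed. Its front corner is bevelled (8 x 12 mm), leaving 14 mm of the 22 mm thickness. It starts 15 to 35 mm left of the bar's left end, the wedge's rear face 0.5 to 7 mm clear of the ramp. It can enter between ramp and bar only once the bar has been slid forward; it then travels towards -y', and 1/8 as much towards +x'.
- wedge_tail (a point): Middle of the wedge's thick end, on its flat end face (42 mm wide, 30 high), 15 mm above the bed. It can be pushed here with shut fingers. Jammed, it still sticks out 55 mm or more past the bar. Waxed wood (friction about 0.4) self-locks. Held off the ramp it goes in cocked, sticks early and holds nothing: let it lie flat on the ramp, push square, ease off and push again until it gains nothing. Squeeze on the mould is about equal to the push; 20 N is right.
- wedge_thumb (a point): Centre of the raised thumb block on the wedge's tail: 30 (x) x 26 (y) mm, from the wedge's top (30 mm above the bed) to 55 mm; this point is 42 mm above the bed and 25 mm from the tail's end face. Axes as the wedge's. It may be gripped or pushed; near the jam the ramp block's left end (30 mm high) is beside it.
- mould_front: The plaster mould half nearer the bar: 36 (x) x 80 (y) x 70 mm, loose on the bed, about 0.2 kg, half of a round cavity open at the top in its +x seam face. Origin: centre of its underside. It starts 1 to 7 mm ahead of the bar, 6 to 11 mm off the other half; the bar pushes it.
- mould_back: The plaster half nearer the abutment, same size, seam face towards -x. Origin: centre of its underside. It starts 0.5 to 7 mm off the abutment plate. The mould is closed when the halves' origins are 36 mm apart. Held between bar and abutment it is snug from 8 N; a squeeze over 40 N spoils the plaster.
- cup: Bystander: small unglazed clay cup, 58 mm wide, 55 high, on the bed's left far part. Origin: centre of underside. Leave alone.
- rib: Bystander: flat dark wooden throwing rib, 72 x 45 x 6 mm, on the bed's far left corner. Origin: underside. Leave alone.
- spare_wedge: Bystander: small spare wedge without thumb block, 88 x 23 x 17 mm, on the bed's right far part beside the rail. Origin: underside centre. Leave alone.
- spare_half: Bystander: odd plaster mould half 36 x 80 x 70 mm on the table to the left. Origin: centre of underside. Leave alone.
- jar: Bystander: glass jar 68 mm wide, 100 high, on the table to the left. Origin: centre of underside. Leave alone.
- mallet: Bystander: wooden mallet, 240 mm long, on the table to the right near the robot. Not needed. Leave alone.
- brush: Bystander: brush lying on the table, far left. Leave alone.

How it is judged:
By the outcome, as a careful person would: the job done as asked, in the order asked, and still so for the second after the job is handed in, with the robot touching nothing.
It also fails if it takes over 64 s, if anything falls off the work surface, if the arm or the gripper's body presses on something with over 40 N, if the wrist force passes 120 N, or if a joint passes its speed limit or range.

## Working session

There is one attempt and no reset: what is moved stays moved. The work goes in short steps, Python scripts to look and compute and a tool call to move; the robot and the scene stay as the last step left them, time stands still between calls to the robot, and variables do not carry over. Pictures are saved under pics/ and viewed, at most 10 in all, crops included, and the job is handed in when it is done.

Besides the shell and the picture viewer there is one more tool, called after "Request:" by a JSON object that holds its "name" and its "arguments", one argument or row to a line. drive_tool: Moves the arm, as the interface text tells. Its arguments: {"type":"object","properties":{"targets":{"type":"array","items":{"type":"number"}},"fingers":{"type":"number"}},"required":["targets"]}

```bash
mkdir -p pics
cat > h.py <<'E'
import numpy as np,cv2
from cell import env
def snap(n,f):
    s=env.snapshot(n); cv2.imwrite(f'pics/{f}.png',s['color'][:,:,::-1]); np.savez(f'pics/{f}.npz',**{k:s[k] for k in s}); return s
def K(s):
    return s['color'].shape[0]/2/np.tan(np.radians(s['vertical_fov'])/2)
def ray(s,u,v,z):
    f=K(s);R=np.array(s['R']);t=np.array(s['t']);d=R.T@np.array([(u-s['cx'])/f,(v-s['cy'])/f,1]);c=-R.T@t
    return c+d*(z-c[2])/d[2]
def proj(s,X):
    c=np.array(s['R'])@X+np.array(s['t']);return K(s)*c[:2]/c[2]+[s['cx'],s['cy']]
E
python3 - <<'E'
from h import *
for n in('side','top'):
    s=snap(n,n+'0'); R=np.array(s['R']);print(n,s['vertical_fov'],s['cx'],s['cy'],-R.T@s['t'],R.round(2).tolist())
print(env.sense())
E
```

```text
side 55.37566255109433 284.16082677984383 206.40882056389233 [ 0.41403945 -0.65219286  0.87952263] [[0.99, -0.12, -0.0], [-0.1, -0.76, -0.65], [0.08, 0.64, -0.76]]
top 55.73217413174042 280.76484900207976 211.89706579317757 [ 0.37262489 -0.00557526  1.12672764] [[0.03, -1.0, -0.0], [-1.0, -0.03, -0.08], [0.08, 0.0, -1.0]]
{'t': 0.1, 'joint_positions': array([ 1.30627582,  0.70700335, -0.02763449,  1.48489171,  0.02201837,
        0.95088354, -0.07551164]), 'qd': array([ 0.00052989, -0.00207189,  0.00128001, -0.00111753,  0.00151134,
       -0.00011878,  0.00026281]), 'joint_torque': array([-8.65701295e-04, -8.84289265e+01,  1.23563759e+00, -2.36457717e+01,
        1.69197831e-02,  4.99475907e-03, -1.08988199e-04]), 'ee_pos': array([ 0.12704192, -0.56064913,  0.30350977]), 'ee_rot': array([ 9.93799612e-01,  1.11185143e-01, -6.26701747e-05, -4.37041336e-04]), 'force': array([ 0.26510319,  0.15706883, -0.53182781]), 'moment': array([-4.33772442e-02, -5.05737312e-03, -1.37965491e-05]), 'finger_force': 0.0, 'finger_gap': 0.08544153618253879}
```

View pics/top0.png

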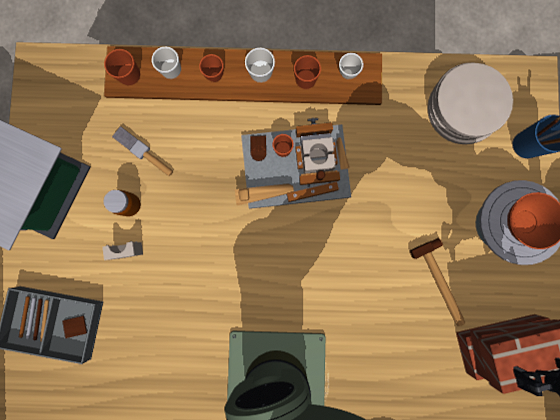

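View pics/side0.png

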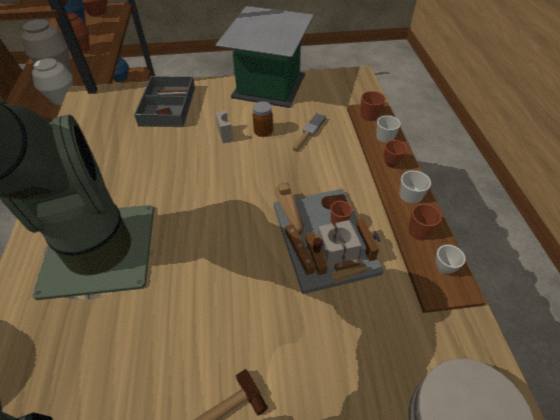

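The frame lies in the top picture at about (242-350, 120-205), and in the side picture at (275-380, 185-285). I'll enlarge those parts.

Run:
```python
import cv2,numpy as np
a=cv2.imread('pics/top0.png')[108:214,230:360]; b=cv2.imread('pics/side0.png')[178:292,265:390]
a=cv2.resize(a,None,fx=6,fy=6,interpolation=cv2.INTER_CUBIC); b=cv2.resize(b,None,fx=5,fy=5,interpolation=cv2.INTER_CUBIC)
a=np.clip(a*1.4,0,255).astype('uint8');b=np.clip(b*1.6,0,255).astype('uint8')
def g(im,u0,v0,f):
    for u in range(0,im.shape[1],10*f): cv2.putText(im,str(u0+u//f),(u,10),0,.35,(255,255,255));cv2.line(im,(u,12),(u,18),(255,255,255))
    for v in range(0,im.shape[0],10*f): cv2.putText(im,str(v0+v//f),(0,v+4),0,.35,(255,255,255))
g(a,230,108,6);g(b,265,178,5)
cv2.imwrite('pics/tc.png',a);cv2.imwrite('pics/sc.png',b)
```

```text
(no output)
```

View pics/tc.png

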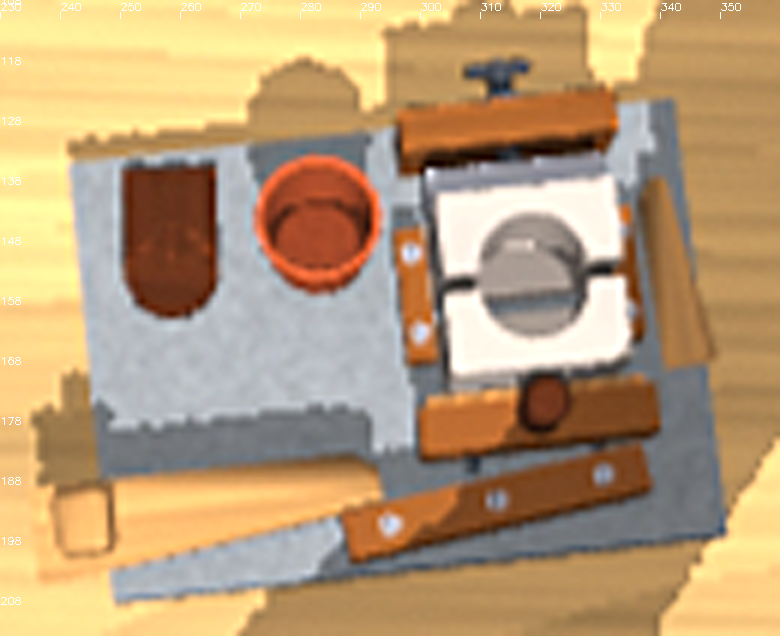

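View pics/sc.png

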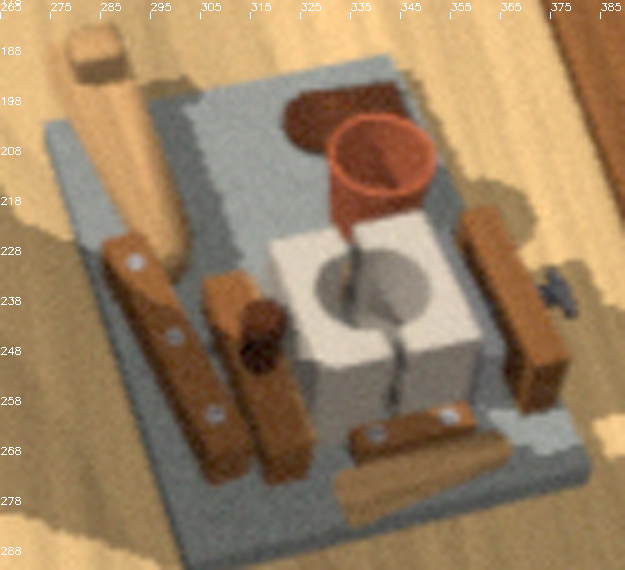

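The crops show the bed corners, bar, ramp and wedge clearly. In the top picture the knob is at about (321,174) and the thumb block at (244,194). Next I'll convert these to world positions.

Run:
```python
from h import *
T=dict(np.load('pics/top0.npz'));S=dict(np.load('pics/side0.npz'))
t=lambda u,v,z:ray(T,230+u/6,108+v/6,z); s=lambda u,v,z:ray(S,265+u/5,178+v/5,z)
m=np.array([[165,205],[165,-85],[-45,-85],[-45,205]])/1e3
def fit(P):
    P=np.array(P)[:,:2];a=m-m.mean(0);b=P-P.mean(0)
    th=np.arctan2((a[:,0]*b[:,1]-a[:,1]*b[:,0]).sum(),(a*b).sum());c,q=np.cos(th),np.sin(th);R=np.array([[c,-q],[q,c]])
    o=P.mean(0)-R@m.mean(0);print('frame',o,th,((P-o)@R-m).round(4).tolist());return o,R,th
f1=fit([t(72,160,.018),t(675,100,.018),t(725,533,.018),t(113,600,.018)])
f2=fit([s(390,57,.018),s(588,465,.018),s(192,567,.018),s(45,122,.018)])
o=(f1[0]+f2[0])/2;th=(f1[2]+f2[2])/2;R=np.array([[np.cos(th),-np.sin(th)],[np.sin(th),np.cos(th)]]);print(o,th)
loc=lambda p:((p[:2]-o)@R*1e3).round(1)
def pr(n,*p):print(n,[loc(x).tolist() for x in p])
pr('knobtop T',t(546,400,.088)); pr('S',s(265,315,.088))
pr('bartop T corners fl fr bl br',t(420,398,.048),t(655,378,.048),t(420,458,.048),t(660,430,.048))
pr('ramp top T fl fr br bl',t(343,515,.048),t(640,445,.048),t(650,490,.048),t(350,562,.048))
pr('thumb T tl tr br bl',t(55,485,.073),t(112,485,.073),t(113,553,.073),t(57,555,.073))
pr('thumb S top corners',s(70,32,.073),s(118,26,.073),s(130,58,.073),s(78,68,.073))
pr('wedge tip T front/back', t(378,470,.048),t(383,500,.048)); pr('wedge tail T f b',t(38,490,.048),t(40,578,.048))
pr('mouldfront T near l r',t(447,380,.088),t(633,360,.088)); pr('seam mid',t(530,270,.088)); pr('back far',t(438,193,.088),t(618,180,.088))
```

```text
frame [ 0.54475248 -0.10748348] 0.12996631273504106 [[0.0001, -0.0014], [-0.0006, 0.0007], [0.0012, 0.0014], [-0.0006, -0.0006]]
frame [ 0.54570548 -0.1073237 ] 0.13416990438076137 [[-0.0014, -0.0027], [-0.0021, 0.0028], [0.0021, -0.0006], [0.0015, 0.0005]]
[ 0.54522898 -0.10740359] 0.13206810855790121
knobtop T [[15.2, 0.9]]
S [[17.1, -0.5]]
bartop T corners fl fr bl br [[28.9, 53.4], [26.8, -54.6], [1.3, 56.4], [2.6, -54.1]]
ramp top T fl fr br bl [[-21.0, 94.2], [-3.3, -44.2], [-24.3, -46.3], [-42.8, 93.3]]
thumb T tl tr br bl [[2.7, 221.1], [0.0, 195.8], [-30.4, 198.4], [-28.6, 223.3]]
thumb S top corners [[-24.5, 219.5], [2.4, 217.1], [2.5, 192.1], [-26.9, 192.2]]
wedge tip T front/back [[-2.1, 76.1], [-16.1, 75.3]]
wedge tail T f b [[5.0, 231.4], [-35.2, 234.3]]
mouldfront T near l r [[28.7, 43.3], [28.9, -39.3]]
seam mid [[73.8, 1.3]]
back far [[112.6, 38.0], [110.0, -42.1]]
```

```bash
cat >> h.py <<'E'
from scipy.spatial.transform import Rotation as Ro
O=np.array([.54523,-.10740]);TH=.1321
RF=np.array([[np.cos(TH),-np.sin(TH)],[np.sin(TH),np.cos(TH)]])
def loc(p):return ((np.array(p[:2])-O)@RF*1e3)
def to(x,y,ztip):
    s=env.sense();R=Ro.from_quat(s['ee_rot']);p=O+RF@np.array([x,y])/1e3
    tgt=np.array([*p,ztip/1e3+env.tips_ahead]);X=R.as_matrix()[:,0]
    print('shift',(R.inv().apply(tgt-s['ee_pos'])*1e3).round(1),'turn',round(np.arctan2(X[1],X[0])-TH,4))
def st():
    s=env.sense();f=s['force'];l=RF.T@f[:2]
    print('t',round(s['t'],2),'loc',loc(s['ee_pos']).round(1),'ztip',round((s['ee_pos'][2]-env.tips_ahead)*1e3,1),'F',l.round(1),round(f[2],1))
E
python3 -c "
from h import *
st();to(-20,0,150);to(-20,0,60)"
```

```text
t 0.1 loc [-474.2 -394.2] ztip 230.9 F [0.3 0.1] -0.5
shift [ 488.1 -351.4   81.2] turn 0.0907
shift [ 488.1 -351.3  171.2] turn 0.0907
```

Request:
{"name": "drive_tool", "arguments": {
  "targets": [30,-21,0,0.01,70,-49,5,0.03,115,-82,10,0.05,163,-117,20,0.09,211,-152,30,0.09,260,-187,40,0.09,309,-222,50,0.09,358,-257,60,0.09,400,-290,70,0.09,430,-310,75,0.09],
  "fingers": -1
}}

```text
t: 0.93
ee_pos: [0.3977, -0.2536, 0.2487]
ee_rot: [0.998, 0.066, -0.0, -0.0]
force: [0.9, -1.2, -0.5]
finger_gap: -0.0004
finger_force: 0.0
```

```bash
python3 -c "
from h import *
st();to(-20,0,60)"
```

```text
t 0.93 loc [-165.5 -125.5] ztip 176.1 F [ 0.7 -1.4] -0.5
shift [ 145.6 -125.4  116.1] turn 0.0005
```

Request:
{"name": "drive_tool", "arguments": {
  "targets": [0,0,0,0,0,0,0,0]
}}

```text
t: 1.1
ee_pos: [0.3979, -0.2536, 0.2486]
ee_rot: [0.998, 0.068, -0.0, -0.0]
force: [-0.6, 0.4, -1.0]
finger_gap: 0.0
finger_force: 0.0
```

```bash
python3 -c "
from h import *
st();to(-20,0,60)"
```

```text
t 1.1 loc [-165.3 -125.6] ztip 176.0 F [-0.5  0.5] -1.0
shift [ 146.  -124.7  116.1] turn 0.005
```

Request:
{"name": "drive_tool", "arguments": {
  "targets": [30,-26,10,0,60,-52,20,0,90,-78,30,0,120,-103,40,0,146,-125,50,0,146,-125,60,0,146,-125,90,0,146,-125,110,0,146,-125,116,0,146,-125,116,0]
}}

```text
t: 1.93
ee_pos: [0.5242, -0.1133, 0.1322]
ee_rot: [0.998, 0.066, -0.001, -0.0]
force: [-0.2, -1.2, -0.1]
finger_gap: -0.0
finger_force: 0.0
```

```bash
python3 -c "
from h import *
st();to(-20,0,60)"
```

```text
t 1.93 loc [-21.6  -3. ] ztip 59.6 F [-0.4 -1.2] -0.1
shift [ 1.6 -3.  -0.4] turn -0.0008
```

Request:
{"name": "drive_tool", "arguments": {
  "targets": [4,-2,0,0,8,-3,0,0,11,-3,0,0,14,-3,0,0,16,-3,0,0,18,-3,0,0]
}}

```text
t: 2.43
ee_pos: [0.5424, -0.1068, 0.1334]
ee_rot: [0.998, 0.066, -0.0, -0.0]
force: [-5.0, -0.1, 2.9]
finger_gap: -0.0002
finger_force: 2.0
```

Request:
{"name": "drive_tool", "arguments": {
  "targets": [1,0,0,0,2,0,0,0,3,0,0,0,4,0,0,0]
}}

```text
t: 2.77
ee_pos: [0.5463, -0.1063, 0.1331]
ee_rot: [0.998, 0.066, -0.0, -0.0]
force: [-3.8, 0.2, 3.0]
finger_gap: 0.0002
finger_force: 1.9
```

Request:
{"name": "drive_tool", "arguments": {
  "targets": [1,0,0,0,2,0,0,0,3,0,0,0]
}}

```text
t: 3.02
ee_pos: [0.5494, -0.1059, 0.1331]
ee_rot: [0.998, 0.066, -0.0, -0.0]
force: [-3.5, 0.2, 2.4]
finger_gap: 0.0001
finger_force: 1.9
```

```bash
python3 -c "
from h import *
st()"
```

```text
t 3.02 loc [4.3 1. ] ztip 60.5 F [-3.4  0.6] 2.4
```

Request:
{"name": "drive_tool", "arguments": {
  "targets": [0.7,0,0,0,1.4,0,0,0,2,0,0,0]
}}

```text
t: 3.27
ee_pos: [0.5513, -0.1056, 0.1331]
ee_rot: [0.998, 0.066, -0.0, -0.0]
force: [-5.7, -0.1, 4.2]
finger_gap: 0.0003
finger_force: 2.7
```

Request:
{"name": "drive_tool", "arguments": {
  "targets": [0.5,0,0,0,1,0,0,0]
}}

```text
t: 3.43
ee_pos: [0.5522, -0.1055, 0.1331]
ee_rot: [0.998, 0.066, -0.0, -0.0]
force: [-5.0, 0.4, 3.5]
finger_gap: 0.0003
finger_force: 2.6
```

Request:
{"name": "drive_tool", "arguments": {
  "targets": [0.5,0,0,0,1,0,0,0]
}}

```text
t: 3.6
ee_pos: [0.5532, -0.1054, 0.1331]
ee_rot: [0.998, 0.066, -0.0, -0.0]
force: [-6.0, 0.7, 3.5]
finger_gap: 0.0002
finger_force: 2.6
```

```bash
python3 -c "
from h import *
st();snap('top','t1')"
```

```text
t 3.6 loc [8.1 1. ] ztip 60.5 F [-5.8  1.5] 3.5
```

Request:
{"name": "drive_tool", "arguments": {
  "targets": [0.5,0,0,0,1,0,0,0]
}}

```text
t: 3.82
ee_pos: [0.5542, -0.1052, 0.1331]
ee_rot: [0.998, 0.066, -0.0, -0.0]
force: [-4.9, -0.1, 3.8]
finger_gap: -0.0
finger_force: 2.5
```

Request:
{"name": "drive_tool", "arguments": {
  "targets": [0.5,0,0,0,1,0,0,0]
}}

```text
t: 3.98
ee_pos: [0.5552, -0.1051, 0.1331]
ee_rot: [0.998, 0.066, -0.0, -0.0]
force: [-5.4, 0.6, 3.6]
finger_gap: 0.0001
finger_force: 2.6
```

Request:
{"name": "drive_tool", "arguments": {
  "targets": [0.5,0,0,0]
}}

```text
t: 4.07
ee_pos: [0.5557, -0.105, 0.1331]
ee_rot: [0.998, 0.066, -0.0, -0.0]
force: [-5.7, 0.7, 3.9]
finger_gap: -0.0
finger_force: 2.6
```

Request:
{"name": "drive_tool", "arguments": {
  "targets": [0.4,0,0,0]
}}

```text
t: 4.15
ee_pos: [0.556, -0.105, 0.1331]
ee_rot: [0.998, 0.066, -0.0, -0.0]
force: [-8.5, 0.2, 5.5]
finger_gap: -0.0004
finger_force: 4.2
```

Request:
{"name": "drive_tool", "arguments": {
  "targets": [0.4,0,0,0]
}}

```text
t: 4.23
ee_pos: [0.5561, -0.105, 0.1331]
ee_rot: [0.998, 0.066, -0.001, -0.0]
force: [-11.0, -0.6, 6.8]
finger_gap: 0.0
finger_force: 5.1
```

Request:
{"name": "drive_tool", "arguments": {
  "targets": [0.4,0,0,0]
}}

```text
t: 4.32
ee_pos: [0.5562, -0.1049, 0.1331]
ee_rot: [0.998, 0.066, -0.001, -0.0]
force: [-12.5, -0.1, 10.2]
finger_gap: 0.0003
finger_force: 6.4
```

Request:
{"name": "drive_tool", "arguments": {
  "targets": [0.4,0,0,0]
}}

```text
t: 4.4
ee_pos: [0.5562, -0.1049, 0.1331]
ee_rot: [0.998, 0.066, -0.002, -0.0]
force: [-14.3, 0.2, 11.7]
finger_gap: -0.0002
finger_force: 7.7
```

Request:
{"name": "drive_tool", "arguments": {
  "targets": [-2,0,0,0,-8,0,0,0,-16,0,0,0,-20,0,-15,0,-20,0,-50,0,-20,-30,-50,0,-20,-70,-50,0,-20,-110,-50,0,-20,-150,-50,0,-20,-190,-50,0]
}}

```text
t: 5.23
ee_pos: [0.512, 0.0825, 0.1833]
ee_rot: [0.998, 0.066, 0.001, -0.0]
force: [1.2, 0.7, -0.0]
finger_gap: -0.0004
finger_force: 0.0
```

Request:
{"name": "drive_tool", "arguments": {
  "targets": [0,-30,0,0,0,-60,0,0,0,-70,0,0,0,-74,0,0,0,-74,0,0]
}}

```text
t: 5.65
ee_pos: [0.5026, 0.1543, 0.1832]
ee_rot: [0.998, 0.067, 0.0, 0.0]
force: [-0.8, -0.9, 0.0]
finger_gap: -0.0002
finger_force: 0.0
```

Run:
```python
from h import *
st();to(-15.5,262,28)
a=snap('top','t2')['color'][108:214,230:360,::-1]; b=snap('side','s2')['color'][178:292,265:390,::-1]
a=cv2.resize(np.clip(a*1.4,0,255).astype('uint8'),None,fx=6,fy=6,interpolation=cv2.INTER_CUBIC)
cv2.imwrite('pics/tc2.png',a)
```

```text
t 5.65 loc [ -7.7 265. ] ztip 110.6 F [-0.9 -0.8] 0.0
shift [-7.8  3.  82.5] turn 0.0014
```

View pics/tc2.png

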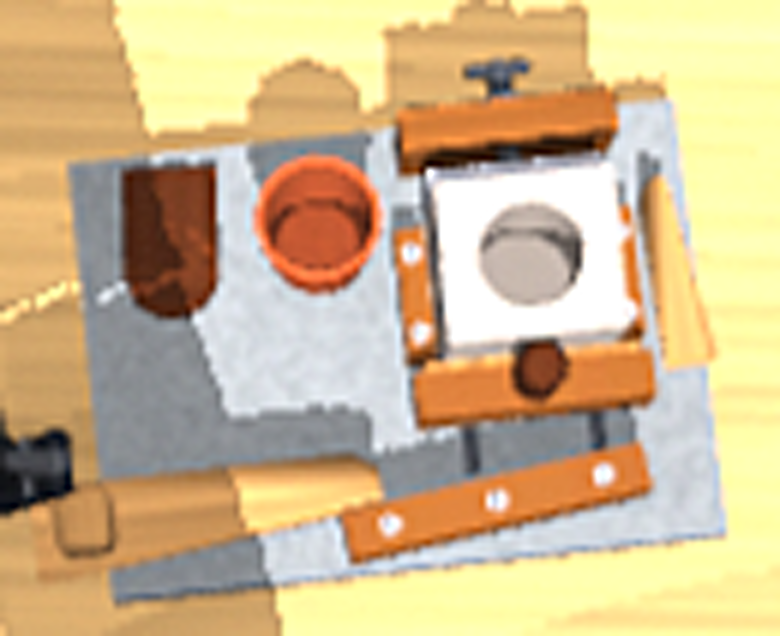

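The mould is closed: the halves meet, with the knob at crop (540,368). The wedge is untouched and its tail is at the left. Next I'll lower behind the tail.

Request:
{"name": "drive_tool", "arguments": {
  "targets": [-8,3,30,0,-8,3,60,0,-8,3,80,0,-8,3,83,0,-8,5,83,0,-8,8,83,0,-8,11,83,0,-8,13,83,0]
}}

```text
t: 6.42
ee_pos: [0.497, 0.1396, 0.1013]
ee_rot: [0.998, 0.066, 0.001, -0.0]
force: [0.2, 1.1, 0.3]
finger_gap: 0.0002
finger_force: 0.3
```

Request:
{"name": "drive_tool", "arguments": {
  "targets": [0,2,0,0,0,4,0,0,0,6,0,0]
}}

```text
t: 6.67
ee_pos: [0.4976, 0.1347, 0.1009]
ee_rot: [0.998, 0.067, 0.001, -0.001]
force: [-0.5, 4.8, 10.1]
finger_gap: 0.0
finger_force: 4.2
```

```bash
python3 -c "
from h import *
st()"
```

```text
t 6.67 loc [-15.4 246.3] ztip 28.3 F [0.1 4.8] 10.1
```

Run:
```python
from h import *
s=snap('side','s3')
b=s['color'][150:290,225:385,::-1]
b=cv2.resize(np.clip(b*1.8,0,255).astype('uint8'),None,fx=4,fy=4,interpolation=cv2.INTER_CUBIC)
cv2.imwrite('pics/sc3.png',b);st()
```

```text
t 6.72 loc [-15.4 245.8] ztip 28.3 F [-0.3  3.3] 9.0
```

View pics/sc3.png

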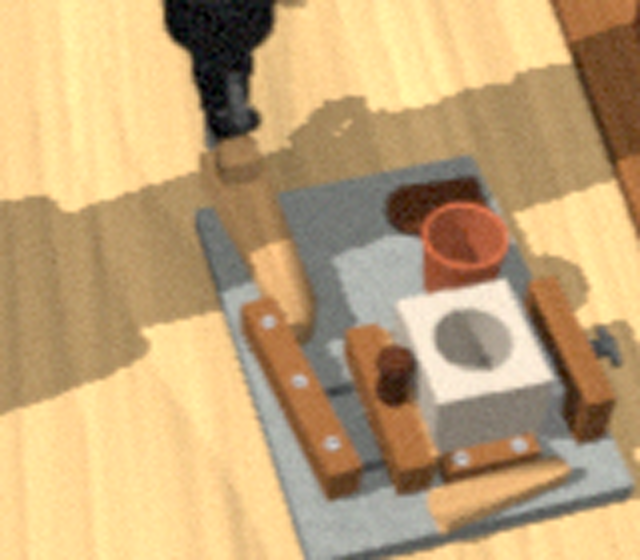

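The side picture shows the shut fingers at (235,120), behind the thumb block, with the wedge still flat on the bed. The upward force suggests the fingers flare above their tips and bear on the tail's top edge. I'll back off and go in with the tips higher.

Request:
{"name": "drive_tool", "arguments": {
  "targets": [0,-3,0,0,0,-5,-5,0,0,-5,-11,0,0,-3,-11,0,0,-1,-11,0]
}}

```text
t: 7.13
ee_pos: [0.4972, 0.1352, 0.1117]
ee_rot: [0.998, 0.067, 0.0, -0.0]
force: [-0.1, -0.1, -0.6]
finger_gap: 0.0001
finger_force: 0.0
```

Request:
{"name": "drive_tool", "arguments": {
  "targets": [0,2,0,0,0,4,0,0,0,6,0,0]
}}

```text
t: 7.38
ee_pos: [0.4979, 0.129, 0.111]
ee_rot: [0.998, 0.066, -0.0, -0.0]
force: [-0.7, 0.6, 0.6]
finger_gap: -0.0001
finger_force: 0.4
```

```bash
python3 -c "
from h import *
st()"
```

```text
t 7.38 loc [-15.8 240.6] ztip 38.4 F [-0.6  0.7] 0.6
```

Request:
{"name": "drive_tool", "arguments": {
  "targets": [0.4,3,0,0,1,7,0,0,1.5,12,0,0,2,17,0,0,2.8,22,0,0,3.4,27,0,0,4,32,0,0,4.6,37,0,0,5,40,0,0,5,40,0,0]
}}

```text
t: 8.22
ee_pos: [0.5083, 0.0896, 0.1111]
ee_rot: [0.998, 0.066, 0.0, 0.0]
force: [-0.2, -0.3, -0.2]
finger_gap: -0.0001
finger_force: 0.0
```

Run:
```python
from h import *
st();T=snap('top','t4')
a=T['color'][108:214,230:360,::-1]
a=cv2.resize(np.clip(a*1.4,0,255).astype('uint8'),None,fx=6,fy=6,interpolation=cv2.INTER_CUBIC)
cv2.imwrite('pics/tc4.png',a)
```

```text
t 8.22 loc [-10.7 200.1] ztip 38.5 F [-0.3 -0.3] -0.2
```

View pics/tc4.png

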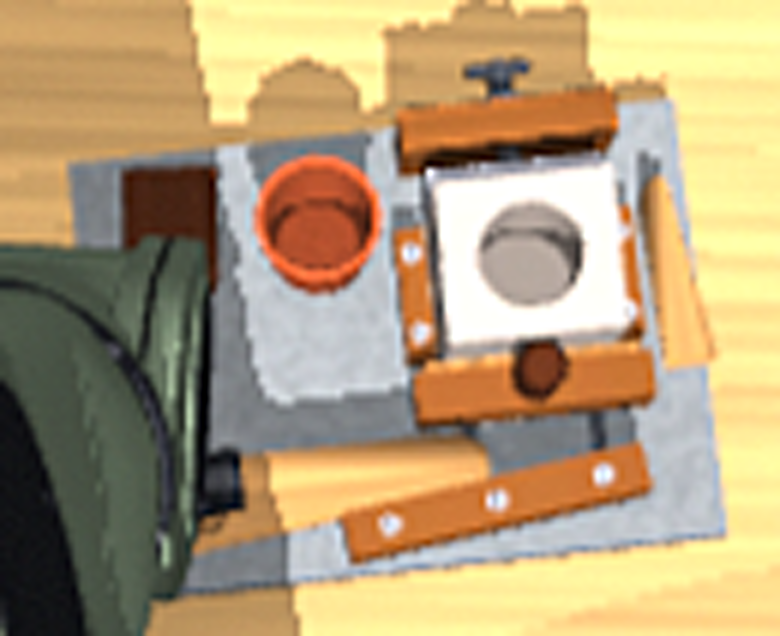

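The wedge is sliding flat along the ramp, with its tip at crop (490,455), and it has entered behind the bar.

Request:
{"name": "drive_tool", "arguments": {
  "targets": [0.5,4,0,0,1,8,0,0,1.5,12,0,0,2,16,0,0,2.5,20,0,0,3,24,0,0,3.4,27,0,0,3.8,30,0,0]
}}

```text
t: 8.93
ee_pos: [0.5159, 0.0608, 0.1111]
ee_rot: [0.998, 0.066, 0.0, -0.0]
force: [-0.6, 0.6, -0.2]
finger_gap: -0.0002
finger_force: 0.2
```

Request:
{"name": "drive_tool", "arguments": {
  "targets": [0.2,2,0,0,0.5,4,0,0,0.8,6,0,0,1,8,0,0]
}}

```text
t: 9.27
ee_pos: [0.5179, 0.0533, 0.1111]
ee_rot: [0.998, 0.066, -0.0, -0.0]
force: [0.3, 0.2, 0.5]
finger_gap: 0.0003
finger_force: 0.2
```

Request:
{"name": "drive_tool", "arguments": {
  "targets": [0.2,2,0,0,0.5,4,0,0]
}}

```text
t: 9.43
ee_pos: [0.519, 0.0493, 0.1111]
ee_rot: [0.998, 0.066, -0.0, -0.0]
force: [0.3, -0.2, -0.1]
finger_gap: 0.0001
finger_force: 0.2
```

Request:
{"name": "drive_tool", "arguments": {
  "targets": [0.2,2,0,0,0.5,4,0,0]
}}

```text
t: 9.6
ee_pos: [0.52, 0.0454, 0.1111]
ee_rot: [0.998, 0.066, -0.0, -0.0]
force: [0.1, 1.3, -0.2]
finger_gap: -0.0002
finger_force: 0.2
```

```bash
python3 -c "
from h import *
st()"
```

```text
t 9.6 loc [ -4.9 154.8] ztip 38.5 F [0.3 1.3] -0.2
```

Request:
{"name": "drive_tool", "arguments": {
  "targets": [0.2,2,0,0,0.5,4,0,0]
}}

```text
t: 9.77
ee_pos: [0.521, 0.0414, 0.1111]
ee_rot: [0.998, 0.066, -0.0, -0.0]
force: [-0.3, 0.3, -0.5]
finger_gap: 0.0001
finger_force: 0.2
```

Request:
{"name": "drive_tool", "arguments": {
  "targets": [0.2,2,0,0,0.5,4,0,0]
}}

```text
t: 9.93
ee_pos: [0.522, 0.0376, 0.1111]
ee_rot: [0.998, 0.066, 0.0, -0.0]
force: [0.5, 0.3, 0.2]
finger_gap: -0.0002
finger_force: 0.2
```

Request:
{"name": "drive_tool", "arguments": {
  "targets": [0.2,1.5,0,0,0.4,3,0,0]
}}

```text
t: 10.1
ee_pos: [0.5228, 0.0347, 0.1111]
ee_rot: [0.998, 0.066, -0.0, -0.0]
force: [-0.3, 0.2, 0.1]
finger_gap: -0.0001
finger_force: 0.2
```

Request:
{"name": "drive_tool", "arguments": {
  "targets": [0.2,1.5,0,0,0.4,3,0,0]
}}

```text
t: 10.27
ee_pos: [0.5236, 0.0318, 0.1111]
ee_rot: [0.998, 0.066, -0.0, -0.0]
force: [0.2, 0.8, -0.9]
finger_gap: 0.0001
finger_force: 0.3
```

Request:
{"name": "drive_tool", "arguments": {
  "targets": [0.2,1.5,0,0]
}}

```text
t: 10.35
ee_pos: [0.5239, 0.0304, 0.1111]
ee_rot: [0.998, 0.066, -0.0, -0.0]
force: [-2.4, 3.7, 0.7]
finger_gap: -0.0003
finger_force: 2.3
```

```bash
python3 -c "
from h import *
st()"
```

```text
t 10.35 loc [ -3.  139.5] ztip 38.5 F [-1.9  4. ] 0.7
```

Request:
{"name": "drive_tool", "arguments": {
  "targets": [0,-2,0,0,-1,-3,0,0,-1,-1,0,0,-1,0.5,0,0]
}}

```text
t: 10.68
ee_pos: [0.523, 0.03, 0.1111]
ee_rot: [0.998, 0.067, -0.0, -0.0]
force: [-1.2, 7.9, -0.8]
finger_gap: -0.0001
finger_force: 3.9
```

Request:
{"name": "drive_tool", "arguments": {
  "targets": [0.1,1,0,0]
}}

```text
t: 10.77
ee_pos: [0.5231, 0.0296, 0.1111]
ee_rot: [0.998, 0.067, -0.0, -0.001]
force: [-2.0, 11.3, 0.0]
finger_gap: 0.0001
finger_force: 5.3
```

Request:
{"name": "drive_tool", "arguments": {
  "targets": [0.1,1,0,0]
}}

```text
t: 10.85
ee_pos: [0.5232, 0.0293, 0.111]
ee_rot: [0.998, 0.067, -0.0, -0.001]
force: [-3.8, 14.9, 0.9]
finger_gap: 0.0002
finger_force: 7.4
```

```bash
python3 -c "
from h import *
st()"
```

```text
t 10.85 loc [ -3.9 138.4] ztip 38.4 F [-1.8 15.2] 0.9
```

Request:
{"name": "drive_tool", "arguments": {
  "targets": [0,-2,0,0,-0.3,-5,0,0,-0.5,-6,0,0,-0.5,-4,0,0,-0.5,-2,0,0,-0.5,0,0,0]
}}

```text
t: 11.35
ee_pos: [0.5229, 0.029, 0.1111]
ee_rot: [0.998, 0.067, -0.0, -0.001]
force: [-2.3, 18.7, 0.1]
finger_gap: -0.0003
finger_force: 9.3
```

Request:
{"name": "drive_tool", "arguments": {
  "targets": [0,1,0,0]
}}

```text
t: 11.43
ee_pos: [0.5229, 0.0287, 0.111]
ee_rot: [0.998, 0.067, -0.0, -0.002]
force: [-3.1, 21.0, 1.2]
finger_gap: 0.0001
finger_force: 10.1
```

```bash
python3 -c "
from h import *
st()"
```

```text
t 11.43 loc [ -4.2 137.9] ztip 38.4 F [-0.3 21.3] 1.2
```

Request:
{"name": "drive_tool", "arguments": {
  "targets": [0,-3,0,0,0,-6,0,0,0,-7,0,0,0,-5,0,0,0,-3,0,0,0,-2,0,0,0,-1,0,0,0,0,0,0]
}}

```text
t: 12.1
ee_pos: [0.5229, 0.0288, 0.111]
ee_rot: [0.998, 0.067, -0.0, -0.002]
force: [-2.3, 22.5, -0.0]
finger_gap: -0.0001
finger_force: 10.2
```

```bash
python3 -c "
from h import *
st()"
```

```text
t 12.1 loc [ -4.2 137.9] ztip 38.4 F [ 0.7 22.6] -0.0
```

It gained nothing at about 22 N, so it is jammed. I'll back away and check.

Request:
{"name": "drive_tool", "arguments": {
  "targets": [0,-5,0,0,0,-15,0,0,0,-25,-5,0,0,-35,-30,0,0,-50,-65,0,-20,-85,-90,0,-40,-120,-110,0,-40,-155,-120,0,-40,-180,-120,0,-40,-180,-120,0]
}}

```text
t: 12.93
ee_pos: [0.458, 0.2062, 0.2322]
ee_rot: [0.998, 0.07, 0.001, -0.002]
force: [-0.2, 1.2, -1.2]
finger_gap: 0.0
finger_force: 0.0
```

Run:
```python
from h import *
st();a=snap('top','t5')['color'][108:214,230:360,::-1]; b=snap('side','s5')['color'][185:291,265:390,::-1]
f=lambda a,g:cv2.resize(np.clip(a*g,0,255).astype('uint8'),None,fx=3.1,fy=3.1,interpolation=cv2.INTER_CUBIC)
cv2.imwrite('pics/c5.png',np.hstack([f(a,1.4),f(b,1.6)]))
```

```text
t 12.93 loc [-45.2 322.3] ztip 159.6 F [-0.1  1.2] -1.2
```

View pics/c5.png

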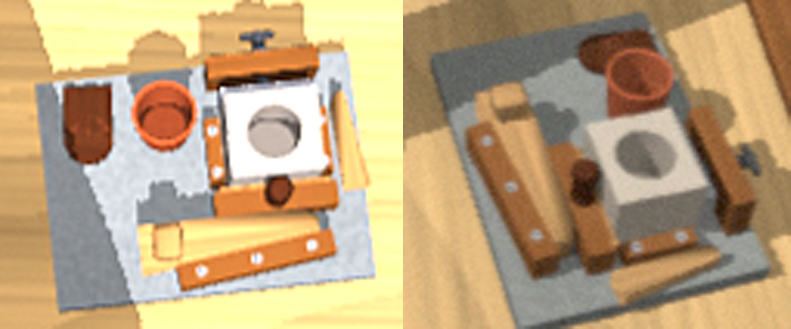

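Both views show the wedge flat between ramp and bar (thumb block at (168,240) in the left crop). The mould is shut, and the cup, rib and spare wedge have not moved.

```bash
python3 -c "
from cell import env
print(env.job_done())"
```

```text
the job is handed in; nothing more can be done
None
```

The mould is closed and the wedge is jammed flat behind the bar at about 22 N of push. It gained nothing on the last push, the arm is clear, nothing else looked moved in the final pictures, and the job is handed in at about 13 s.

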